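# Shut the sample drawer and hold the analyser's cover open

## Task

The sample tray of the low white analyser is loaded: push its drawer gently until it is fully home, then raise the analyser's windowed top cover and hold it steadily open at 60 degrees, give or take a few, so that a colleague can check the sample cups under the probe. The cover has no stay and drops shut if let go: never let it fall, and finish while still holding it up with the gripper. Leave everything else on and around the analyser standing where it is.

Things in the scene. Friction and masses are not known exactly. Their poses are not given: they have to be found in the camera images.
- analyser: Low white bench analyser, fixed, 320 deep x 400 wide, 150 high at its rear housing (x > 85). Origin: centre of underside; x from its front to its rear, y to the left, z up; turned up to 15 degrees. Left third (y > 70): console, 70 to 120 high. Right part, centred on y -60: drawer below, cover above. Front wall at x -160, 66 high, then a 50 deep sill back to the cover's front face.
- drawer (a joint): Sample drawer low in the analyser's front, slides out along the analyser's -x. In m: 0 = fully home, 0.08 = fully out; starts 0.035 to 0.055 out. Friction about 1.5 N, no spring or latch, stays where left. Front panel 204 wide, 9 to 64 above the counter, 15 thick; home, its face is at analyser x -175. Sample cups stand in the tray behind it.
- drawer_pull (a point): Middle of the drawer's grey pull bar: round, 12 mm thick, 90 long, level and along the analyser's y, 35 mm in front of the panel's face, 36 mm above the counter. Moves with the drawer; its axes are the analyser's.
- cover (a joint): White top cover with smoked window, 185 deep x 258 wide, skirt 54 high, about 0.6 kg, hinged along its rear edge. In rad: 0 = shut (level), grows as the front edge rises, stops at 1.4 (80 degrees); 60 degrees = 1.047. No spring, stay or notable friction: it falls shut from any angle.
- cover_pull (a point): Middle of the cover's grey pull bar: round, 12 thick, 100 long between end posts, along the analyser's y, 42 in front of the cover's front face (36 clear behind the bar). Shut: 100 above the counter, 34 above the sill, cover's top 22 higher, free from above. 227 in front of and 12 below the hinge line; swings with the cover, so that when open the bar is above the cover's edge.
- cover_hinge (a point): Point on the hinge line in the middle of the cover's rear edge, 112 mm above the counter, fixed in the analyser; the hinge line runs along the analyser's y.
- specimen_cup: White specimen cup with screw lid, 68 wide, 72 high, on the counter in front of the analyser's right corner. Origin: centre of its underside. Leave alone.
- strip_jar: White test-strip jar, 44 wide, 100 high, on the counter in front of the console. Origin: centre of its underside. Leave alone.
- tube_rack: White rack of capped tubes, 150 x 60, 91 high, on the counter along the analyser's right side. Origin: centre of its underside. Leave alone.
- timer: Small white bench timer, 30 x 70, 50 high, on the counter in front of the analyser's left corner. Origin: centre of its underside. Leave alone.
- glove_box: Carton of gloves, 240 x 120, 85 high, on the left of the counter. Origin: centre of its underside. Leave alone.
- tip_box: Pipette tip box with clear lid, 122 x 87, 75 high, on the right of the counter. Origin: centre of its underside. Leave alone.
- reagent_bottle: Brown reagent bottle, 68 wide, 160 high, on the left of the counter near the robot. Origin: centre of its underside. Leave alone.

How it is judged (in metres and radians):
On the way, in this order (a step that is already met when the one before it is completed fails the run):
1. the sample drawer is fully home with the cover still shut (value of joint drawer below 0.004 m and value of joint cover below 0.1 rad), for 0.2 s.
2. the gripper has the cover open at 60 degrees (value of joint cover between 0.925 and 1.169 rad and contact force between the fingers and cover above 0.3 N), for 0.3 s.
At the end, for the whole second after the job is handed in: The cover is held still by the gripper's fingers (not by any other thing) at 53 to 67 degrees (0.925 to 1.169 rad), and the drawer is within 4 mm of fully home (all of step 2 and value of joint drawer below 0.004 m and velocity of joint cover between -0.1 and 0.1 rad/s and contact force between cover and specimen_cup below 0.2 N and contact force between cover and strip_jar below 0.2 N and contact force between cover and tube_rack below 0.2 N and contact force between cover and timer below 0.2 N and contact force between cover and glove_box below 0.2 N and contact force between cover and tip_box below 0.2 N and contact force between cover and reagent_bottle below 0.2 N); the arm keeps its last pose, push and grip.
It fails at once if the drawer is slammed (faster than 0.5 m/s) (velocity of joint drawer below -0.5 m/s).
It fails at once if the cover is let fall (velocity of joint cover below -2.5 rad/s).
It fails at once if a bystander is moved by more than 25 mm (distance of any of specimen_cup, strip_jar, tube_rack, timer, glove_box, tip_box, reagent_bottle from where it was at the start of the episode above 0.025 m).
It also fails if it takes over 50 s, if anything falls off the work surface, if the arm or the gripper's body presses on something with over 40 N, if the wrist force passes 120 N, or if a joint passes its speed limit or range.

## Robot

A 6-joint arm with a two-finger parallel gripper is mounted at the origin on the work surface. World frame = base frame: x ahead of the robot, y to its left, z up, the work surface at z = 0. Lengths are in m, angles in degrees, forces in N, time in s.
With the tool pointing down it reaches from about 0.375 to 0.9 m from the base axis. Payload 3.1 kg.
Tool frame: the origin (TCP) lies at the very end of the fingers, on their centre line; the grasp point (between the pads) lies 19 mm behind it; z points along the fingers, y is the direction in which the jaws open and shut (so a half turn about z gives the same grasp; the last joint's range is limited). The gripper opens to 87 mm and grips with 3 to 60 N. Pads are 19 mm wide; open, the fingers measure 117 mm over their backs; the gripper's body (75 mm by 190 mm) begins 51 mm behind the grasp point.
Start: joints at [-78.581, 30.224, 82.088, -0, 67.689, -10.227], TCP at [0.231, -0.581, 0.223] pointing down, gripper open.
Joint ranges: [-176.69, 176.69], [-43.24, 126.21], [12.49, 139.97], [-82, 262], [0, 151.66], [-163.58, 163.58]. Speed limits (degrees/s): [159.86, 159.86, 180, 180, 180, 180].

## Interface

Orientations are given as a 3x3 rotation matrix whose columns are the frame's x, y, z axes.
In Python, from rig import readout, capture, camera_model, bot, spot_in, regions_of gives the robot as it stands.
- The arm moves only by the tool send_rows, never from a script. Its argument "moves" is a list that holds one entry, the list of rows, each a list of 7 numbers: the turn, a rotation vector about the tool's x, y, z in degrees, then the shift along the tool's x, y, z in cm, then the opening, from -1 (shut) to 1 (fully open). A call has exactly 5 rows; each row shifts and turns the commanded pose from where the row before left it, along the tool's axes as they then stand; what a row does not reach is not made up. A row lasts 1/10 s, in which the tool goes at most 50 mm and 8.59 degrees, less where a joint would pass 70% of its speed; a pose out of reach is approached as far as the arm can. A call with a gripper value outside its range is refused whole. The fingers move at their own pace and stop on an object; the grip force is fixed at half the most. Time passes only in rows, so rows that do not move let the fingers close, or fill a call up. It gives the time, the measured TCP pose, the force and the opening at its end, in the units of the state.
- readout.read_state(): the state, without advancing time (a new reading comes with each control period).
- capture(name): name is "scene" or "top" or "wrist"; returns the picture (384x512x3 uint8, blue, green, red); there is no depth.
- camera_model(name): a dict with "camera_matrix" (3x3 intrinsics, pixels), "pose" (4x4, takes a point from camera to world coordinates). Camera axes: x right, y up, looking along -z (the intrinsics and any distortion apply to the point x, -y, -z); pixel columns grow to the right and rows downward; lengths in m; the calibration is good to about 2 mm. A picture is of the moment at which its call begins: read the wrist's pose just before it. camera_model takes no time and is no camera call; for the wrist camera it gives the pose at the moment of the call.
- bot.hand_in(): hands the job in, once; it reports no verdict.
Trained networks look in the newest picture that a camera, given by its name, has taken for a name from the list of things; names that differ only in an ending like _2 or _b are one class to them, and where a whole thing is asked for, a point or a joint stands for the part that bears it (a point fixed in the world has none). Each returns a list of dicts, best first, with "p" (0 to 1); they miss things now and then, are a little off and sometimes report something else, mostly with a low value. They report only what shows in the picture. A call takes as long as a camera call.
- spot_in(camera, thing): "location" ([x, y, z] in m, in world coordinates, good to about 4 mm: the middle of the surface that is visible of it).
- regions_of(camera, thing): "mask" (384x512 bool, what is visible of it).
The state is a dict: "time_s": time; "joint_positions": joint angles; "qvel": joint speeds; "tau": joint torques, N m; "position": TCP position; "tcp_rot": TCP orientation; "force": force on the tool from outside, world axes, zero at the start; "moment": the same for the moment, N m; "opening": opening from 0.0 (shut) to 1.0 (fully open).
Only numpy, scipy, OpenCV 4.12 (cv2) and the standard library are available. Lean on these libraries where they do the work, as an engineer would, in place of code of your own. Each camera call takes 0.05 s, during which the arm holds its last target. There are 200 camera calls.

## Working session

There is one attempt and no reset: what is moved stays moved. The work goes in short steps, Python scripts to look and compute and a tool call to move; the robot and the scene stay as the last step left them, time stands still between calls to the robot, and variables do not carry over. Pictures are saved under pics/ and viewed, about 8 in all and at most 12, crops included, and the job is handed in when it is done.

Besides the shell and the picture viewer there is one more tool, called as name(argument=value, ...), one argument or row to a line, values as JSON. send_rows: Moves the arm, as the interface text tells. Its arguments: {"type":"object","properties":{"moves":{"type":"array","items":{"type":"array","items":{"type":"array","items":{"type":"number"}}}}},"required":["moves"]}

```bash
ls; mkdir -p pics
python3 - <<'E'
from rig import readout, capture, camera_model, spot_in
import cv2,numpy as np
s=readout.read_state();print(s['time_s'],s['position'],s['tcp_rot'],s['opening'])
a=capture("scene");cv2.imwrite("pics/scene.png",a)
b=capture("top");cv2.imwrite("pics/top.png",b)
for c in("scene","top"):
  for t in("drawer_pull","cover_pull","analyser","specimen_cup","strip_jar","timer","tube_rack"):
    print(c,t,[(np.round(r['location'],3).tolist(),round(r['p'],2)) for r in spot_in(c,t)[:2]])
print(readout.read_state()['time_s'])
E
```

```text
pics
0.0 [ 0.23039849 -0.58018093  0.22153191] [[ 9.29495909e-01  3.68832121e-01 -4.70989288e-04]
 [ 3.68832233e-01 -9.29493383e-01  2.19873696e-03]
 [ 3.73183391e-04 -2.21743304e-03 -9.99997472e-01]] 1.00170224903579
scene drawer_pull [([0.48, 0.114, 0.052], 0.7)]
scene cover_pull [([0.654, 0.068, 0.121], 0.92)]
scene analyser [([0.76, 0.13, 0.12], 0.68)]
scene specimen_cup []
scene strip_jar [([0.517, 0.288, 0.078], 0.71)]
scene timer [([0.55, 0.376, 0.043], 0.76)]
scene tube_rack [([0.602, -0.13, 0.069], 0.8)]
top drawer_pull [([0.483, 0.087, 0.036], 0.6), ([0.584, -0.129, 0.053], 0.4)]
top cover_pull [([0.646, 0.055, 0.123], 0.75)]
top analyser [([0.662, 0.101, 0.118], 0.36), ([0.645, 0.057, 0.125], 0.3)]
top specimen_cup [([0.409, -0.085, 0.071], 0.58)]
top strip_jar [([0.501, 0.278, 0.102], 0.59)]
top timer [([0.533, 0.364, 0.05], 0.55), ([0.347, 0.423, 0.108], 0.37)]
top tube_rack [([0.586, -0.131, 0.052], 0.61), ([0.664, 0.102, 0.117], 0.6)]
0.8
```

View pics/scene.png

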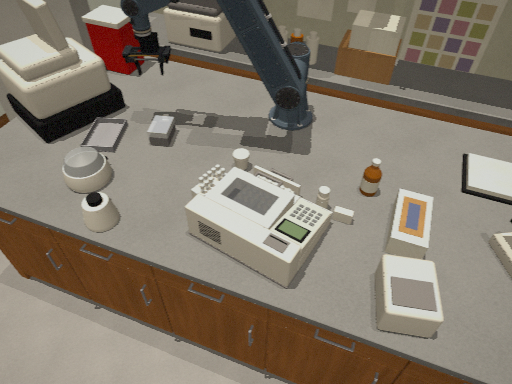

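View pics/top.png

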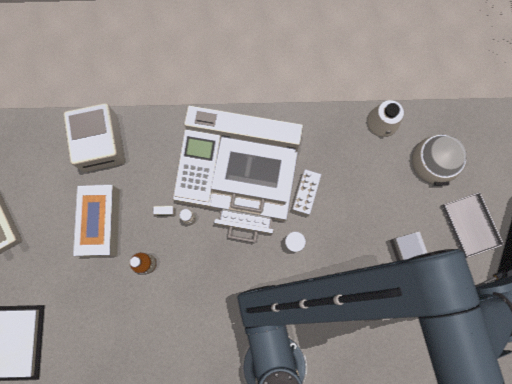

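The scene picture shows the analyser in the middle with the drawer out toward the robot. In the top picture the cover pull is at about (247,207), the drawer pull at about (242,240), the specimen cup at (295,242), the jar at (186,216), and the analyser is turned about -10°. I'll zoom in to measure it.

Run:
```python
from rig import camera_model
import cv2
a=cv2.imread("pics/top.png")[100:260,160:330]
cv2.imwrite("pics/topc.png",cv2.resize(a,None,fx=4,fy=3.75 if 0 else 4,interpolation=cv2.INTER_CUBIC)[:600+40][40:])
m=camera_model("top");print(m)
```

```text
{'camera_matrix': array([[419.10250216,   0.        , 255.08190611],
       [  0.        , 419.10250216, 194.37840734],
       [  0.        ,   0.        ,   1.        ]]), 'pose': array([[-0.02617226,  0.97899011, -0.20222112,  0.2826564 ],
       [-0.999653  , -0.02502759,  0.0082158 ,  0.06186605],
       [ 0.00298208,  0.20236597,  0.97930543,  1.49865965],
       [ 0.        ,  0.        ,  0.        ,  1.        ]])}
```

View pics/topc.png

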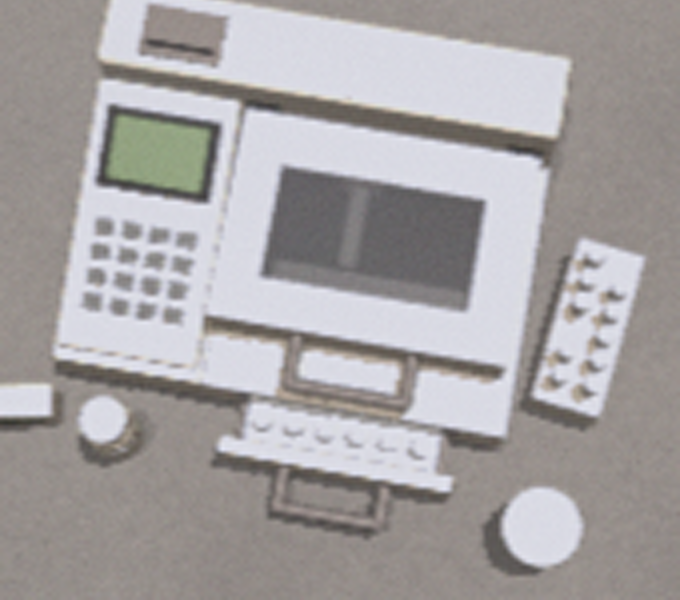

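The crop shows the cover bar from (285,388) to (410,405), the drawer bar from (272,516) to (385,527), and the rear housing edge from (102,65) to (557,137). I'll fit the analyser's pose to these.

```bash
cat > h.py <<'E'
import numpy as np
from rig import camera_model,readout
def ray(cam,u,v):
    m=camera_model(cam) if isinstance(cam,str) else cam
    K=m["camera_matrix"];P=m["pose"]
    d=np.linalg.inv(K)@[u,v,1.];return P[:3,3],P[:3,:3]@(d*[1,-1,-1])
def atz(cam,u,v,z):
    o,d=ray(cam,u,v);return o+d*(z-o[2])/d[2]
def proj(m,p):
    P=m["pose"];q=(P[:3,:3].T@(np.asarray(p)-P[:3,3]))*[1,-1,-1];q=m["camera_matrix"]@q;return q[:2]/q[2]
def A(x,y,th):
    return lambda p:np.array([x+np.cos(th)*p[0]-np.sin(th)*p[1],y+np.sin(th)*p[0]+np.cos(th)*p[1],p[2]])
E
python3 - <<'E'
from h import *
from scipy.optimize import least_squares
m=camera_model("top")
# analyser pts : crop px
pts=[((85,200,150),(102,65)),((85,-200,150),(557,137)),((160,-200,150),(570,58)),((-110-0,69,122),(205,318)),((-110,-189,122),(503,370)),((-152,-60,106),(347,392)),((-160,-200,66),(505,437)),((-160,70,66),(206,384))]
W=[]
def f(v):
    T=A(*v[:3]);r=[]
    for p,c in pts:
        r.append((proj(m,T(np.array(p)/1000))-[160+(c[0]-1.5)/4,110+(c[1]-1.5)/4]))
    q=T([-.175-.035-v[3],-.06,.042]);r.append(proj(m,q)-[160+(328-1.5)/4,110+(519-1.5)/4])
    return np.ravel(r)
s=least_squares(f,[.75,.1,-.15,.045],loss='soft_l1');print(s.x,np.degrees(s.x[2]));print(f(s.x).reshape(-1,2).round(2))
T=A(*s.x[:3])
for n,p in dict(cpull=(-.152,-.06,.1),dpull=(-.21-s.x[3],-.06,.036),dhome=(-.21,-.06,.036),hinge=(.075,-.06,.112)).items(): print(n,T(p).round(4))
E
```

```text
[ 0.68457347  0.10984712 -0.19633106  0.04259308] -11.248941052354537
[[-2.17 -0.52]
 [ 0.42  0.62]
 [ 0.44 -0.36]
 [-0.17 -0.4 ]
 [ 1.13 -0.59]
 [ 0.03  0.47]
 [ 0.3   0.25]
 [-1.82  0.4 ]
 [ 0.07  0.01]]
cpull [0.5238 0.0807 0.1   ]
dpull [0.4251 0.1003 0.036 ]
dhome [0.4669 0.092  0.036 ]
hinge [0.7464 0.0364 0.112 ]
```

Add to h.py:
```python
from scipy.spatial.transform import Rotation as Ro
POSE=(.6846,.1098,-.1963)
T=A(*POSE);TH=POSE[2]
RA=Ro.from_euler('z',TH).as_matrix()
def Rcov(al):  # jaw along x_a; al = tilt of the tool axis from down toward +x_a, deg
    a=np.radians(al);z=np.array([np.sin(a),0,-np.cos(a)]);y=np.array([np.cos(a),0,np.sin(a)])
    return RA@np.c_[np.cross(y,z),y,z]
RD=RA@np.c_[[1,0,0],[0,-1,0],[0,0,-1]]
def show(p,R=None):
    s=readout.read_state();C=s['tcp_rot'];d=np.asarray(p)-s['position']
    print('t',round(s['time_s'],2),'pos',s['position'].round(4),'F',s['force'].round(1),'open',round(s['opening'],2),'j',s['joint_positions'].round(0))
    print('shift cm now-axes',(C.T@d*100).round(2))
    if R is not None: print('turn',Ro.from_matrix(C.T@R).as_rotvec(degrees=True).round(1),'shift after turn',(R.T@d*100).round(2))
```

```text
(no output)
```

send_rows(
  moves=[
    [[0, 0, 0, 3.8, -3, 0, -1], [0, 0, 0, 3.8, -3, 0, -1], [0, 0, 0, 3.8, -3, 0, -1], [0, 0, 0, 3.8, -3, 0, -1], [0, 0, 0, 3.8, -3, 0, -1]],
  ],
)

```text
time_s: 1.3
position: [0.3525, -0.3698, 0.2227]
tcp_rot: [[0.93, 0.368, 0.001], [0.368, -0.93, -0.0], [0.0, 0.001, -1.0]]
force: [0.5, -0.8, -0.6]
opening: 0.632
```

send_rows(
  moves=[
    [[0, 0, 0, 3.8, -3, 0, -1], [0, 0, 0, 3.8, -3, 0, -1], [0, 0, 0, 3.8, -3, 0, -1], [0, 0, 0, 3.8, -3, 0, -1], [0, 0, 0, 0.9, -4.3, 0, -1]],
  ],
)

```text
time_s: 1.8
position: [0.4454, -0.16, 0.2233]
tcp_rot: [[0.929, 0.37, 0.006], [0.37, -0.929, -0.003], [0.004, 0.004, -1.0]]
force: [-0.3, 0.9, -0.2]
opening: 0.174
```

send_rows(
  moves=[
    [[0, 0, 0, 0.9, -4.3, 0, -1], [0, 0, 0, 0.9, -4.3, 0, -1], [0, 0, 0, 0.9, -4.3, 0, -1], [0, 0, 0, 0.9, -4.3, 0, -1], [0, 0, 0, 0.9, -4.3, 0, -1]],
  ],
)

```text
time_s: 2.3
position: [0.4036, 0.0575, 0.2229]
tcp_rot: [[0.93, 0.368, 0.001], [0.368, -0.93, -0.0], [0.001, 0.0, -1.0]]
force: [0.4, 0.0, -1.0]
opening: 0.006
```

send_rows(
  moves=[
    [[0, 0, 8.3, 0, 0, 0, -1], [0, 0, 8.3, 0, 0, 0, -1], [0, 0, 8.3, 0, 0, 0, -1], [0, 0, 8, 0, 0, 0, -1], [0, 0, 0, 0, 0, 0, -1]],
  ],
)

```text
time_s: 2.8
position: [0.404, 0.056, 0.2228]
tcp_rot: [[0.981, -0.195, 0.001], [-0.195, -0.981, -0.0], [0.001, -0.0, -1.0]]
force: [-0.5, 0.4, 0.2]
opening: 0.003
```

Run:
```python
from h import *
show(T([-.252,-.06,.026]),RD)
```

```text
t 2.8 pos [0.404  0.056  0.2228] F [-0.5  0.4  0.2] open 0.0 j [ -8.  13. 112.   0.  55.  93.]
shift cm now-axes [ 1.26 -4.74 19.68]
turn [-0. -0.  0.] shift after turn [ 1.27 -4.75 19.68]
```

send_rows(
  moves=[
    [[0, 0, 0, -1, -2.4, 0, -1], [0, 0, 0, -0.9, -2.4, 0, -1], [0, 0, 0, 0, 0, 4, -1], [0, 0, 0, 0, 0, 4, -1], [0, 0, 0, 0, 0, 4, -1]],
  ],
)

```text
time_s: 3.3
position: [0.3956, 0.107, 0.102]
tcp_rot: [[0.982, -0.191, 0.003], [-0.191, -0.982, -0.0], [0.003, -0.001, -1.0]]
force: [0.3, -0.1, -0.3]
opening: 0.005
```

Run:
```python
from h import *
from rig import capture
import cv2
show(T([-.252,-.06,.026]),RD)
m=camera_model("wrist");a=capture("wrist")
for p in ([-.2526,-.06,.036],[-.152,-.06,.1]):
    print(proj(m,T(p)))
cv2.imwrite("pics/w1.png",a)
```

```text
t 3.3 pos [0.3956 0.107  0.102 ] F [ 0.3 -0.1 -0.3] open 0.0 j [ -1.  27. 119.   0.  34. 100.]
shift cm now-axes [3.07 0.1  7.61]
turn [-0.  -0.2  0.2] shift after turn [3.09 0.09 7.6 ]
[260.47345564 164.21825781]
[262.11576242 -17.24477766]
```

View pics/w1.png

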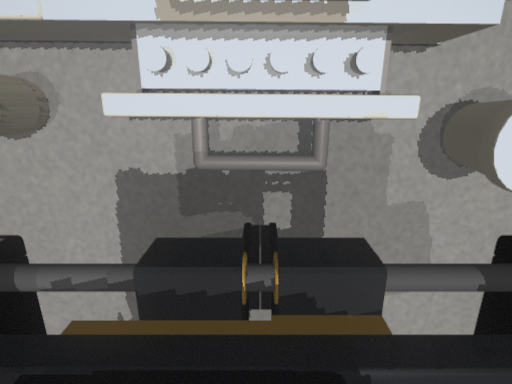

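The wrist picture shows the drawer bar centred at (261,162); I predicted (260,164), so the pose fit is good. Next I descend and push.

send_rows(
  moves=[
    [[0, 0, 0, 0, 0, 3.8, -1], [0, 0, 0, 0, 0, 3.8, -1], [0, 0, 0, 0.5, 0, 0, -1], [0, 0, 0, 0.5, 0, 0, -1], [0, 0, 0, 0.5, 0, 0, -1]],
  ],
)

```text
time_s: 3.85
position: [0.4115, 0.1037, 0.0287]
tcp_rot: [[0.981, -0.194, 0.005], [-0.194, -0.981, -0.0], [0.004, -0.001, -1.0]]
force: [-2.2, 1.0, -1.2]
opening: 0.004
```

send_rows(
  moves=[
    [[0, 0, 0, 0.7, 0, 0, -1], [0, 0, 0, 0.7, 0, 0, -1], [0, 0, 0, 0.7, 0, 0, -1], [0, 0, 0, 0.7, 0, 0, -1], [0, 0, 0, 0.7, 0, 0, -1]],
  ],
)

```text
time_s: 4.35
position: [0.4443, 0.0968, 0.0269]
tcp_rot: [[0.981, -0.195, 0.0], [-0.195, -0.981, -0.0], [0.0, -0.0, -1.0]]
force: [-1.6, 0.5, 1.1]
opening: 0.003
```

send_rows(
  moves=[
    [[0, 0, 0, 0.2, 0, 0, -1], [0, 0, 0, 0.2, 0, 0, -1], [0, 0, 0, 0.2, 0, 0, -1], [0, 0, 0, 0.1, 0, 0, -1], [0, 0, 0, 0, 0, 0, -1]],
  ],
)

```text
time_s: 4.85
position: [0.4505, 0.0956, 0.0264]
tcp_rot: [[0.981, -0.195, -0.0], [-0.195, -0.981, -0.0], [-0.0, 0.0, -1.0]]
force: [-2.2, 0.7, -0.3]
opening: 0.008
```

Run:
```python
from h import *
show(T([-.2255,-.06,.026]),RD)
```

```text
t 4.85 pos [0.4505 0.0956 0.0264] F [-2.2  0.7 -0.3] open 0.01 j [ -2.  39. 114.  -0.  27.  99.]
shift cm now-axes [0.13 0.04 0.04]
turn [ 0.  0. -0.] shift after turn [0.13 0.04 0.04]
```

Force is still only about 2 N, so the drawer isn't against its stop. I'll push on in 1 mm steps until the force rises.

send_rows(
  moves=[
    [[0, 0, 0, 0.1, 0, 0, -1], [0, 0, 0, 0.1, 0, 0, -1], [0, 0, 0, 0, 0, 0, -1], [0, 0, 0, 0, 0, 0, -1], [0, 0, 0, 0, 0, 0, -1]],
  ],
)

```text
time_s: 5.35
position: [0.4507, 0.0955, 0.0264]
tcp_rot: [[0.981, -0.195, -0.003], [-0.195, -0.981, 0.0], [-0.003, 0.0, -1.0]]
force: [-4.6, 1.9, 1.2]
opening: 0.005
```

send_rows(
  moves=[
    [[0, 0, 0, 0.1, 0, 0, -1], [0, 0, 0, 0.1, 0, 0, -1], [0, 0, 0, 0, 0, 0, -1], [0, 0, 0, 0, 0, 0, -1], [0, 0, 0, 0, 0, 0, -1]],
  ],
)

```text
time_s: 5.85
position: [0.4507, 0.0954, 0.0264]
tcp_rot: [[0.981, -0.195, -0.007], [-0.195, -0.981, 0.001], [-0.007, 0.001, -1.0]]
force: [-5.7, 2.7, 3.5]
opening: 0.004
```

Position has stopped advancing while the force climbs to 5.7 N: the drawer is at its stop. I back off, rise, and turn the jaws across the cover bar.

send_rows(
  moves=[
    [[0, 0, 0, -1.5, 0, 0, -1], [0, 0, 0, -2, 0, -2, -1], [0, 0, 0, 0, 0, -5, -0.3], [0, 0, 0, 0, 0, -5, -0.3], [0, 0, 0, 0, 0, -5, -0.3]],
  ],
)

```text
time_s: 6.35
position: [0.4218, 0.1014, 0.1988]
tcp_rot: [[0.981, -0.195, 0.005], [-0.195, -0.981, -0.0], [0.005, -0.0, -1.0]]
force: [0.9, 0.9, 0.2]
opening: 0.197
```

send_rows(
  moves=[
    [[0, 0, 0, 0, 0, -4, -0.3], [0, 0, -8.5, 0, 0, 0, -0.3], [0, 0, -8.5, 0, 0, 0, -0.3], [0, 0, -8.5, 0, 0, 0, -0.3], [0, 0, -8.5, 0, 0, 0, -0.3]],
  ],
)

```text
time_s: 6.85
position: [0.4222, 0.1014, 0.2374]
tcp_rot: [[0.92, 0.392, 0.006], [0.392, -0.92, -0.001], [0.005, 0.003, -1.0]]
force: [-0.2, 0.1, 0.2]
opening: 0.346
```

send_rows(
  moves=[
    [[0, 0, -8.5, 0, 0, 0, -0.3], [0, 0, -8.5, 0, 0, 0, -0.3], [0, 0, -8.5, 0, 0, 0, -0.3], [0, 0, -8.5, 0, 0, 0, -0.3], [0, 0, -8.5, 0, 0, 0, -0.3]],
  ],
)

```text
time_s: 7.35
position: [0.4222, 0.1014, 0.2372]
tcp_rot: [[0.413, 0.911, 0.005], [0.911, -0.413, -0.001], [0.002, 0.005, -1.0]]
force: [0.3, 0.3, 0.4]
opening: 0.349
```

Run:
```python
from h import *
R=Rcov(30)
b=T([-.152,-.06,.1]); show(b+R[:,2]*(.016-.10),R)
print((b+R[:,2]*(.016-.10)).round(3))
```

```text
t 7.35 pos [0.4222 0.1014 0.2372] F [0.3 0.3 0.4] open 0.35 j [ -1.  14. 107.  -0.  58.  23.]
shift cm now-axes [1.34 5.99 6.47]
turn [-29.6   3.4 -12.9] shift after turn [-0.05  2.12  8.67]
[0.483 0.089 0.173]
```

send_rows(
  moves=[
    [[0, 0, -6.6, 0, 0, 0, -0.3], [0, 0, -6.6, 0, 0, 0, -0.3], [0, 0, 0, 0, 4, 0, -0.3], [0, 0, 0, 0, 3, 0, -0.3], [-7.5, 0, 0, 0, 0, 0, -0.3]],
  ],
)

```text
time_s: 7.85
position: [0.5009, 0.0853, 0.238]
tcp_rot: [[0.203, 0.968, 0.145], [0.979, -0.201, -0.028], [0.002, 0.148, -0.989]]
force: [-0.1, -0.0, -0.2]
opening: 0.351
```

send_rows(
  moves=[
    [[-7.5, 0, 0, 0, 0, 0, -0.3], [-7.5, 0, 0, 0, 0, 0, -0.3], [-7.5, 0, 0, 0, 0, 0, -0.3], [0, 0, 0, 0, 0, 0, -0.3], [0, 0, 0, 0, 0, 0, -0.3]],
  ],
)

```text
time_s: 8.35
position: [0.49, 0.0877, 0.2374]
tcp_rot: [[0.2, 0.848, 0.491], [0.98, -0.173, -0.1], [0.0, 0.501, -0.866]]
force: [0.7, -0.3, 1.2]
opening: 0.354
```

Run:
```python
from h import *
from rig import capture
import cv2
R=Rcov(30)
b=T([-.152,-.06,.1]); show(b+R[:,2]*.016,R)
m=camera_model("wrist");a=capture("wrist");cv2.imwrite("pics/w2.png",a)
print(proj(m,b),proj(m,T([-.152,-.01,.1])),proj(m,T([-.152,-.11,.1])),proj(m,T([-.21,-.06,.036])))
```

```text
t 8.35 pos [0.49   0.0877 0.2374] F [ 0.7 -0.3  1.2] open 0.35 j [  1.  12. 119. -19.  20.  29.]
shift cm now-axes [-0.02 -3.88 15.22]
turn [ 0.   0.1 -0.2] shift after turn [-0.04 -3.87 15.23]
[222.4334331 179.9048604] [220.45789026 130.33812601] [224.23153356 225.01953254] [150.95544684 173.89906011]
```

View pics/w2.png

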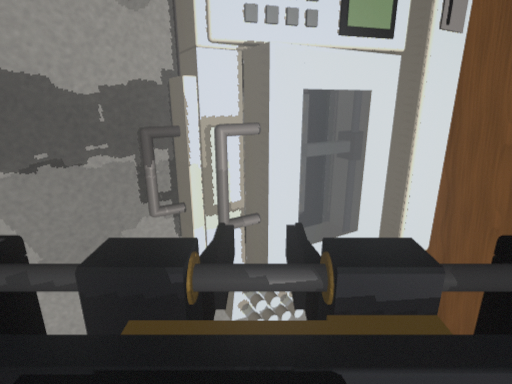

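The wrist picture shows the cover bar at about (223,175), as predicted. The drawer bar is at (151,174), just where it should be with the drawer home. Joint 5 would run out of range at a 30° tilt lower down, so I reduce the tilt to 15°.

send_rows(
  moves=[
    [[7.5, 0, 0, 0, 0, 0, -0.3], [7.5, 0, 0, 0, 0, 0, -0.3], [0, 0, 0, 0, 0, 0, -0.3], [0, 0, 0, 0, 0, 0, -0.3], [0, 0, 0, 0, 0, 0, -0.3]],
  ],
)

```text
time_s: 8.9
position: [0.4877, 0.0876, 0.2359]
tcp_rot: [[0.2, 0.947, 0.253], [0.98, -0.193, -0.052], [-0.0, 0.258, -0.966]]
force: [-0.5, -0.6, -0.6]
opening: 0.348
```

Run:
```python
from h import *
R=Rcov(15)
b=T([-.152,-.06,.1]); show(b+R[:,2]*.016,R)
```

```text
t 8.9 pos [0.4877 0.0876 0.2359] F [-0.5 -0.6 -0.6] open 0.35 j [ -1.  14. 109.  -4.  42.  13.]
shift cm now-axes [ 0.04  0.04 15.68]
turn [-0.   0.1 -0.3] shift after turn [ 0.02  0.03 15.68]
```

send_rows(
  moves=[
    [[0, 0, 0, 0, 0, 4, -0.3], [0, 0, 0, 0, 0, 4, -0.3], [0, 0, 0, 0, 0, 2.5, -0.3], [0, 0, 0, 0, 0, 0, -0.3], [0, 0, 0, 0, 0, 0, -0.3]],
  ],
)

```text
time_s: 9.4
position: [0.5141, 0.0825, 0.1349]
tcp_rot: [[0.2, 0.947, 0.252], [0.98, -0.193, -0.052], [-0.0, 0.257, -0.966]]
force: [-0.4, 0.5, 0.5]
opening: 0.35
```

Run:
```python
from h import *
from rig import capture
import cv2
R=Rcov(15)
b=T([-.152,-.06,.1]); show(b+R[:,2]*.016,R)
m=camera_model("wrist");a=capture("wrist");cv2.imwrite("pics/w3.png",a)
print(proj(m,b))
```

```text
t 9.4 pos [0.5141 0.0825 0.1349] F [-0.4  0.5  0.5] open 0.35 j [ -2.  27. 112.  -6.  27.  15.]
shift cm now-axes [0.01 0.06 5.22]
turn [-0.1  0.1 -0.3] shift after turn [0.01 0.05 5.22]
[261.6001047  215.90073305]
```

View pics/w3.png

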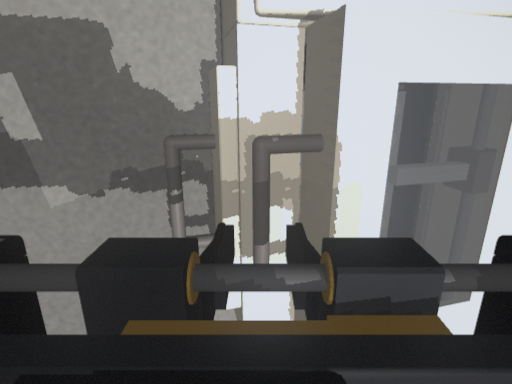

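The bar (column 261) lies centred between the finger tips (columns 225 and 297). I descend and grip.

send_rows(
  moves=[
    [[0, 0, 0, 0, 0, 2, -0.3], [0, 0, 0, 0, 0, 2, -0.3], [0, 0, 0, 0, 0, 1.2, -0.3], [0, 0, 0, 0, 0, 0, -0.3], [0, 0, 0, 0, 0, 0, -0.3]],
  ],
)

```text
time_s: 9.95
position: [0.5287, 0.0796, 0.0858]
tcp_rot: [[0.2, 0.946, 0.255], [0.98, -0.193, -0.052], [0.0, 0.26, -0.966]]
force: [-0.3, -0.0, -0.2]
opening: 0.348
```

send_rows(
  moves=[
    [[0, 0, 0, 0, 0, 0, -1], [0, 0, 0, 0, 0, 0, -1], [0, 0, 0, 0, 0, 0, -1], [0, 0, 0, 0, 0, 0, -1], [0, 0, 0, 0, 0, 0, -1]],
  ],
)

```text
time_s: 10.45
position: [0.5279, 0.0796, 0.0852]
tcp_rot: [[0.2, 0.946, 0.253], [0.98, -0.194, -0.052], [-0.0, 0.258, -0.966]]
force: [-3.5, 1.2, 5.9]
opening: 0.124
```

Run:
```python
from h import *
s=readout.read_state();p=s['position'];C=s['tcp_rot']
print(s['joint_positions'].round(1),s['opening']*87,s['force'].round(1))
h=T([.075,-.06,.112]);c=RA.T@(p-C[:,2]*.016-h);print('bar rel hinge',c.round(4))
al=np.degrees(np.arctan2(*( (RA.T@C[:,2])*[1,1,-1])[[0,2]]));print('alpha',al)
# path: cover angle step, tool rotates k per deg
for k in (1,.75):
  rel=np.array([-.227,-.012]);prev=None
  for f in range(0,61,6):
    a=np.radians(f);x=rel[0]*np.cos(a)+rel[1]*np.sin(a);z=-rel[0]*np.sin(a)+rel[1]*np.cos(a)
    R=Rcov(15-k*f);P=h+RA@[x,0,z]+R[:,2]*.016
    if prev is not None: print(k,f,P.round(3),(pR.T@(P-prev)*100).round(2))
    prev,pR=P,R
```

```text
[ -2.   32.9 112.6  -7.3  19.8  16.1] 10.783923929967136 [-3.5  1.2  5.9]
bar rel hinge [-2.269e-01 -1.000e-04 -1.130e-02]
alpha 14.967073200902883
1 6 [0.526 0.08  0.108] [-0.    0.45 -2.31]
1 12 [0.527 0.08  0.131] [-0.    0.45 -2.31]
1 18 [0.53  0.079 0.155] [ 0.    0.45 -2.31]
1 24 [0.536 0.078 0.178] [ 0.    0.45 -2.31]
1 30 [0.544 0.077 0.2  ] [-0.    0.45 -2.31]
1 36 [0.554 0.075 0.221] [ 0.    0.45 -2.31]
1 42 [0.566 0.072 0.241] [ 0.    0.45 -2.31]
1 48 [0.58  0.069 0.259] [-0.    0.45 -2.31]
1 54 [0.596 0.066 0.276] [-0.    0.45 -2.31]
1 60 [0.614 0.063 0.291] [ 0.    0.45 -2.31]
0.75 6 [0.527 0.08  0.108] [-0.    0.49 -2.3 ]
0.75 12 [0.528 0.08  0.132] [ 0.    0.55 -2.29]
0.75 18 [0.531 0.079 0.155] [-0.    0.61 -2.27]
0.75 24 [0.537 0.078 0.177] [ 0.    0.67 -2.25]
0.75 30 [0.546 0.076 0.199] [-0.    0.73 -2.23]
0.75 36 [0.556 0.074 0.22 ] [-0.    0.78 -2.2 ]
0.75 42 [0.569 0.072 0.24 ] [ 0.    0.84 -2.18]
0.75 48 [0.583 0.069 0.258] [ 0.    0.9  -2.15]
0.75 54 [0.599 0.066 0.274] [ 0.    0.95 -2.13]
0.75 60 [0.617 0.062 0.289] [-0.    1.01 -2.1 ]
```

The bar is gripped. Rotating the tool rigidly with the cover about the hinge is a constant 3° step per row.

send_rows(
  moves=[
    [[3, 0, 0, 0, 0.2, -1.16, -1], [3, 0, 0, 0, 0.2, -1.16, -1], [3, 0, 0, 0, 0.2, -1.16, -1], [3, 0, 0, 0, 0.2, -1.16, -1], [0, 0, 0, 0, 0, 0, -1]],
  ],
)

```text
time_s: 10.95
position: [0.5272, 0.0798, 0.1323]
tcp_rot: [[0.201, 0.978, 0.048], [0.98, -0.201, -0.01], [0.0, 0.049, -0.999]]
force: [-1.4, 0.7, -1.4]
opening: 0.126
```

```bash
cat >> h.py <<'E'
def cov(f):
    h=T([.075,-.06,.112]);s=readout.read_state();p=s['position'];C=s['tcp_rot']
    c=RA.T@(p-C[:,2]*.016-h);al=np.degrees(np.arctan2((RA.T@C[:,2])[0],-(RA.T@C[:,2])[2]))
    print('j',s['joint_positions'].round(0),'bar r',np.hypot(c[0],c[2]).round(4),'(want .2273) y',c[1].round(4),'cover deg',np.degrees(np.arctan2(c[2],-c[0])).round(2)+3.03,'alpha',al.round(1),'Ftool',(C.T@s['force']).round(1),'open',s['opening'])
    a=np.radians(f);x=-.227*np.cos(a)-.012*np.sin(a);z=.227*np.sin(a)-.012*np.cos(a)
    R=Rcov(15-f);show(h+RA@[x,0,z]+R[:,2]*.016,R)
E
python3 -c "
from h import *
cov(12)"
```

```text
j [ -3.  30. 102.  -1.  45.   9.] bar r 0.2272 (want .2273) y -0.0001 cover deg 12.209999999999999 alpha 2.8 Ftool [ 0.4 -1.6  1.4] open 0.12638045998136233
t 10.95 pos [0.5272 0.0798 0.1323] F [-1.4  0.7 -1.4] open 0.13 j [ -3.  30. 102.  -1.  45.   9.]
shift cm now-axes [ 0.01 -0.02  0.08]
turn [-0.2  0.  -0.3] shift after turn [ 0.01 -0.02  0.08]
```

The motion is tracking well with small forces, so I continue.

send_rows(
  moves=[
    [[3, 0, 0, 0, 0.2, -1.16, -1], [3, 0, 0, 0, 0.2, -1.16, -1], [3, 0, 0, 0, 0.2, -1.16, -1], [3, 0, 0, 0, 0.2, -1.16, -1], [3, 0, 0, 0, 0.2, -1.16, -1]],
  ],
)

```text
time_s: 11.45
position: [0.5394, 0.0773, 0.1888]
tcp_rot: [[0.2, 0.957, -0.208], [0.98, -0.196, 0.042], [-0.0, -0.213, -0.977]]
force: [-1.6, 1.8, -2.2]
opening: 0.127
```

send_rows(
  moves=[
    [[3, 0, 0, 0, 0.2, -1.16, -1], [3, 0, 0, 0, 0.2, -1.16, -1], [0, 0, 0, 0, 0, 0, -1], [0, 0, 0, 0, 0, 0, -1], [0, 0, 0, 0, 0, 0, -1]],
  ],
)

```text
time_s: 11.95
position: [0.5482, 0.0755, 0.21]
tcp_rot: [[0.2, 0.931, -0.306], [0.98, -0.19, 0.062], [-0.0, -0.312, -0.95]]
force: [-4.2, 0.9, -0.0]
opening: 0.128
```

```bash
python3 -c "
from h import *
cov(33)"
```

```text
j [-5. 33. 81.  2. 84.  6.] bar r 0.2273 (want .2273) y -0.0002 cover deg 32.89 alpha -18.2 Ftool [ 0.  -4.1  1.4] open 0.12755442918676838
t 11.95 pos [0.5482 0.0755 0.21  ] F [-4.2  0.9 -0. ] open 0.13 j [-5. 33. 81.  2. 84.  6.]
shift cm now-axes [ 0.02  0.01 -0.04]
turn [-0.2 -0.1 -0.3] shift after turn [ 0.02  0.01 -0.04]
```

send_rows(
  moves=[
    [[3, 0, 0, 0, 0.2, -1.16, -1], [3, 0, 0, 0, 0.2, -1.16, -1], [3, 0, 0, 0, 0.2, -1.16, -1], [3, 0, 0, 0, 0.2, -1.16, -1], [0, 0, 0, 0, 0, 0, -1]],
  ],
)

```text
time_s: 12.45
position: [0.5738, 0.0703, 0.2514]
tcp_rot: [[0.2, 0.846, -0.494], [0.98, -0.173, 0.101], [0.0, -0.505, -0.863]]
force: [-6.8, 1.3, 2.4]
opening: 0.123
```

```bash
python3 -c "
from h import *
cov(45)"
```

```text
j [ -6.  39.  67.   3. 105.   6.] bar r 0.2273 (want .2273) y -0.0004 cover deg 45.4 alpha -30.3 Ftool [-0.1 -7.2  1.4] open 0.12287552388344136
t 12.45 pos [0.5738 0.0703 0.2514] F [-6.8  1.3  2.4] open 0.12 j [ -6.  39.  67.   3. 105.   6.]
shift cm now-axes [ 0.03 -0.02  0.15]
turn [-0.3 -0.2 -0.3] shift after turn [ 0.03 -0.03  0.15]
```

send_rows(
  moves=[
    [[3, 0, 0, 0, 0.2, -1.16, -1], [3, 0, 0, 0, 0.2, -1.16, -1], [3, 0, 0, 0, 0.2, -1.16, -1], [3, 0, 0, 0, 0.2, -1.16, -1], [3, 0, 0, 0, 0.2, -1.16, -1]],
  ],
)

```text
time_s: 12.95
position: [0.6154, 0.0618, 0.2926]
tcp_rot: [[0.2, 0.691, -0.695], [0.98, -0.141, 0.142], [-0.0, -0.709, -0.705]]
force: [-2.4, 2.0, 2.3]
opening: 0.126
```

send_rows(
  moves=[
    [[0, 0, 0, 0, 0, 0, -1], [0, 0, 0, 0, 0, 0, -1], [0, 0, 0, 0, 0, 0, -1], [0, 0, 0, 0, 0, 0, -1], [0, 0, 0, 0, 0, 0, -1]],
  ],
)

```text
time_s: 13.45
position: [0.615, 0.0619, 0.2922]
tcp_rot: [[0.2, 0.692, -0.694], [0.98, -0.141, 0.142], [0.0, -0.708, -0.706]]
force: [-5.2, 2.1, 5.6]
opening: 0.122
```

Run:
```python
from h import *
from rig import capture
import cv2
cov(60)
a=capture("scene");cv2.imwrite("pics/s2.png",cv2.resize(a[130:300,150:370],None,fx=3,fy=3))
```

```text
j [ -6.  49.  47.   5. 129.   7.] bar r 0.2274 (want .2273) y -0.0006 cover deg 60.410000000000004 alpha -45.1 Ftool [ 1.  -7.8 -0.1] open 0.12239336383969415
t 13.45 pos [0.615  0.0619 0.2922] F [-5.2  2.1  5.6] open 0.12 j [ -6.  49.  47.   5. 129.   7.]
shift cm now-axes [ 0.05 -0.02  0.16]
turn [-0.1 -0.2 -0.2] shift after turn [ 0.05 -0.02  0.16]
```

View pics/s2.png

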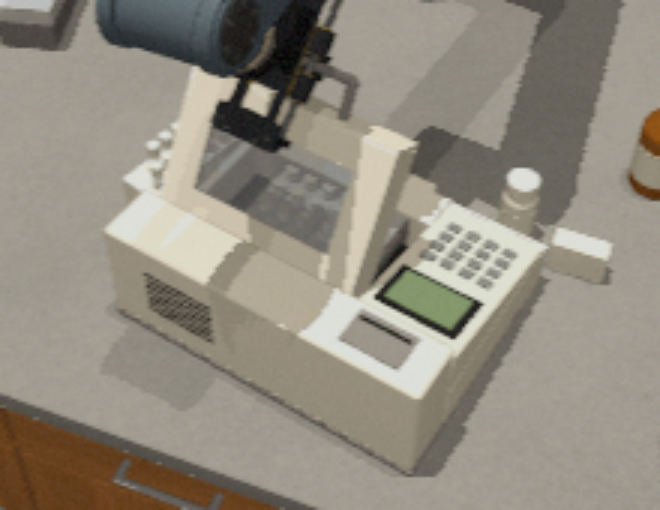

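The picture shows the cover standing open at about 60° with the jaws on its bar at about (315,65), and the jar, timer and rack still in place. I hand in.

```bash
python3 -c "
from rig import bot,spot_in,capture
capture('top')
for t in('drawer_pull','specimen_cup','tube_rack'): print(t,[(r['location'],r['p']) for r in spot_in('top',t)[:1]])
print(bot.hand_in())"
```

```text
drawer_pull [([0.474, 0.0836, 0.0379], 0.53)]
specimen_cup [([0.4082, -0.0851, 0.0714], 0.79)]
tube_rack [([0.5876, -0.13, 0.054], 0.96)]
the job is handed in; nothing more can be done
None
```

I pushed the drawer in by its pull bar until it was fully home. Then I gripped the cover's bar, raised the cover about its hinge to 60°, and handed the job in at about 14 s with the gripper still holding it. The hand-in gives no verdict.

- **Drawer:** at the end of the push it stopped moving while the force rose from about 2 N to 6 N. In a wrist picture taken before I raised the cover, the bar was exactly where it should be with the drawer home. At the end, the network put the pull (x 0.474, y 0.084) about 11 mm deeper than the calculated home position (x 0.467, y 0.092). It had low confidence (0.53), and the first reading was also off that way. I did not follow this up, and no later picture shows the drawer clearly.
- **Cover:** it reads 60.4°, worked out from the arm's pose. It stayed steady over 0.5 s, and the bar stayed on its arc to within 0.1 mm. The force on the tool is about 8 N, and the fingers are shut on the bar at about 11 mm.
- **Bystanders:** the specimen cup and tube rack read within 2 mm of where they started. The jar and timer look unmoved in the last picture. I did not check the glove box, tip box or reagent bottle again, but the arm worked well away from them.

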